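# Sweep the turmeric into the mill's throat

## Robot

A 7-joint arm with a two-finger parallel gripper is mounted at the origin on the work surface. World frame = base frame: x ahead of the robot, y to its left, z up, the work surface at z = 0. Lengths are in m, angles in rad, forces in N, time in s.
With the tool pointing down it reaches from about 0.425 to 0.925 m from the base axis. Payload 6.8 kg.
Tool frame: the origin (TCP) lies at the very end of the fingers, on their centre line; the grasp point (between the pads) lies 19 mm behind it; x points along the fingers, y is the direction in which the jaws open and shut, and the axes are right-handed (so a half turn about x gives the same grasp; the last joint's range is limited). The gripper opens to 85 mm and grips with 20 to 120 N. Pads are 22 mm wide; open, the fingers measure 114 mm over their backs; the gripper's body (76 mm by 85 mm) begins 54 mm behind the grasp point. The pads swing forward as they close: fully open they stand 13 mm farther back than shut.
Start: joints at [-1.424, 0.477, 0.022, 1.555, -0.011, 1.109, -0.083], TCP at [0.17, 0.653, 0.231] pointing down, gripper open.
Joint ranges: [-2.96, 2.96], [-0.34, 2.1], [-1.41, 1.46], [0.24, 2.44], [-1.37, 4.51], [0.17, 1.92], [-2.96, 2.96]. Speed limits (rad/s): [2.39, 2.39, 3.14, 3.14, 3.14, 3.14, 3.14].

## Interface

Orientations are given as a 3x3 rotation matrix whose columns are the frame's x, y, z axes.
In Python, from workcell import manip, eyes, ticket gives the robot as it stands. The module is installed in compiled form; this text tells all that it offers.
- The arm moves only by the tool step_arm, never from a script. Its argument "plan" is a list that holds one entry, the list of rows, each a list of 7 numbers: the shift along the tool's x, y, z as a fraction of full scale, then the turn, a rotation vector about the tool's x, y, z as a fraction of full scale, then the closure, from 0 (fully open) to 1 (shut). A call has 1 to 12 rows; each row shifts and turns the pose as measured when the row begins, along the tool's axes as they then stand; what a row does not reach is not made up. Full scale, the value 1, is 50 mm for a shift and 5 degrees for a turn. A row lasts 1/10 s, in which the tool goes at most 50 mm and 8.59 degrees, less where a joint would pass 70% of its speed; a pose out of reach is approached as far as the arm can. A call with a number of a shift or a turn outside -1 to 1 is refused whole. A call with a gripper value outside its range is refused whole. The fingers move at their own pace and stop on an object; "grip_force" is the grip in N (left out, the last holds). Time passes only in rows, so rows that do not move let the fingers close. It gives the time, the measured TCP pose, the force and the opening at its end, in the units of the state.
- manip.state(): the state, without advancing time (a new reading comes with each control period).
- eyes.get_image(name): name is "scene" or "top" or "wrist"; returns the picture (480x640x3 uint8, blue, green, red); there is no depth.
- eyes.camera_model(name): a dict with "fx", "fy", "cx", "cy" (pixels), "distortion" ([k1, k2, p1, p2, k3] as OpenCV has them; the pictures are not rectified), "cam_to_world" (4x4, takes a point from camera to world coordinates). Camera axes: x right, y down, z forward; pixel columns grow to the right and rows downward; lengths in m; the calibration is good to about 2 mm. A picture is of the moment at which its call begins: read the wrist's pose just before it. camera_model takes no time and is no camera call; for the wrist camera it gives the pose at the moment of the call.
- ticket.job_done(): hands the job in, once; it reports no verdict.
The state is a dict: "clock": time; "q": joint angles; "joint_vel": joint speeds; "joint_efforts": joint torques, N m; "position": TCP position; "tool_rot": TCP orientation; "wrist_force": force on the tool from outside, world axes, zero at the start; "wrist_torque": the same for the moment, N m; "finger_gap": finger opening in m.
Only numpy, scipy, OpenCV 4.12 (cv2) and the standard library are available. Lean on these libraries where they do the work, as an engineer would, in place of code of your own. Each camera call takes 0.05 s, during which the arm holds its last target. There are 200 camera calls.

## Task

Feed the bench mill: with the fingertips, sweep all four halved turmeric bulbs along the feed tray so that they drop down the square throat at its narrow end. Slide them, do not pick any of them up, and leave the dish and the jar on the tray, and everything on the counter, standing where they are.

Things in the scene. Friction and masses are not known exactly. Their poses are not given: they have to be found in the camera images.
- mill: Green bench mill, fixed: a steel base frame carries a grinding head and a finned motor (all under the tray), and on top a rectangular stainless feed tray, its floor 255 mm and rim 283 mm above the counter. Origin: on the counter under the tray's middle; z up, y along the tray towards the throat.
- throat (a point): Centre of the mill's feed throat, level with the tray floor, 255 mm above the counter. The throat is a square 90 x 90 mm hole near one end of the steel feed tray; its neck goes down 105 mm to a shut slide gate, where what drops in comes to rest. z up; y runs along the tray: +y points from the tray's middle to the throat; x across the tray.
- tray (a point): Middle of the feed tray's flat, level floor; axes as the throat's, which lies 145 mm from here in +y. Inside, the tray is 400 mm long (y -200 to +200) and 310 mm wide (x -155 to +155), with an upright 28 mm rim all round. Mill and tray are fixed; where they stand and their turn change from start to start.
- funnel (a point): Point on the tray floor where one of two upright funnel plates (28 mm high, 3 mm thick) starts at the long rim; from the tray's middle: x 155, y -30 mm. Each plate (x = + and - 155) runs from there to the near corner of the throat (x 49, y 102), then straight along the throat's side (x 50) to the end rim, so the tray narrows to the throat.
- bulb1: Halved dried turmeric bulb, a brown ringed dome lying flat side down on the tray, 38 mm across and 21 mm high, with upright flanks, rounded on top, and one small bud (19 mm across, 15 mm high) that stands out up to 7 mm from the flank; about 14 g, slides easily. Origin: centre of the flat underside, z up through the dome at the start.
- bulb2: Halved dried turmeric bulb, a brown ringed dome lying flat side down on the tray, 35 mm across and 19 mm high, with upright flanks, rounded on top, and one small bud (19 mm across, 15 mm high) that stands out up to 7 mm from the flank; about 14 g, slides easily. Origin: centre of the flat underside, z up through the dome at the start.
- bulb3: Halved dried turmeric bulb, a brown ringed dome lying flat side down on the tray, 40 mm across and 22 mm high, with upright flanks, rounded on top, and one small bud (19 mm across, 15 mm high) that stands out up to 7 mm from the flank; about 14 g, slides easily. Origin: centre of the flat underside, z up through the dome at the start.
- bulb4: Halved dried turmeric bulb, a brown ringed dome lying flat side down on the tray, 36 mm across and 20 mm high, with upright flanks, rounded on top, and one small bud (19 mm across, 15 mm high) that stands out up to 7 mm from the flank; about 14 g, slides easily. Origin: centre of the flat underside, z up through the dome at the start.
- dish: Round lidded aluminium moisture dish standing on the tray beside the turmeric, 58 mm across, 25 mm high, 32 mm with the little knob on its lid. Not part of the job. Origin: centre of its underside, z up.
- jar: Small glass sample jar with a black cap standing on the tray beside the turmeric, 44 mm across, 52 mm high. Not part of the job. Origin: centre of its underside, z up.
- stomper: Wooden stomper standing on the counter, 54 mm across the foot, 160 mm high. Not part of the job. Origin: centre of its underside.
- scoop: Aluminium hand scoop lying on the counter, about 200 mm long with its handle, 70 mm wide, 45 mm high. Not part of the job. Origin: on its underside, near its middle.
- beaker: Open steel beaker standing on the counter, 70 mm across, 85 mm high. Not part of the job. Origin: centre of its underside.
- bottle: White plastic bottle standing on the counter, 60 mm across, 150 mm high. Not part of the job. Origin: centre of its underside.
- brush: Flat brush with a wooden handle lying on the counter, 200 mm long. Not part of the job. Origin: on its underside, near its middle.
Mind the look-alikes: they are no part of the job. Leave any green look-alike of the bulb2 alone. Of the things that look like the jar, the smaller one is meant.

How it is judged:
At the end, for the whole second after the job is handed in: All four turmeric bulbs lie at rest inside the throat's neck, each at least 30 mm below the tray floor; the dish and jar stand upright within 20 mm of where they were, and the things on the counter are within 30 mm of where they were (z of each of bulb1, bulb2, bulb3, bulb4 in the frame of throat below -0.03 m and x of bulb1 in the frame of throat between -0.05 and 0.05 m and y of bulb1 in the frame of throat between -0.05 and 0.05 m and linear speed of each of bulb1, bulb2, bulb3, bulb4 below 0.05 m/s and x of bulb2 in the frame of throat between -0.05 and 0.05 m and y of bulb2 in the frame of throat between -0.05 and 0.05 m and x of bulb3 in the frame of throat between -0.05 and 0.05 m and y of bulb3 in the frame of throat between -0.05 and 0.05 m and x of bulb4 in the frame of throat between -0.05 and 0.05 m and y of bulb4 in the frame of throat between -0.05 and 0.05 m and distance of each of dish, jar from where it was at the start of the episode below 0.02 m and angle between each of dish, jar's own z axis and vertical below 0.2 rad and distance of each of stomper, scoop, beaker, bottle, brush from where it was at the start of the episode below 0.03 m); the robot touches nothing.
It fails at once if a turmeric bulb is lifted or carried (more than 35 mm above the tray floor, or held by the fingers more than 12 mm above it without touching the tray) (z of any of bulb1, bulb2, bulb3, bulb4 in the frame of throat above 0.035 m or (z of bulb1 in the frame of throat above 0.012 m and contact force between bulb1 and mill below 0.01 N and contact force between the fingers and bulb1 above 0.2 N) or (z of bulb2 in the frame of throat above 0.012 m and contact force between bulb2 and mill below 0.01 N and contact force between the fingers and bulb2 above 0.2 N) or (z of bulb3 in the frame of throat above 0.012 m and contact force between bulb3 and mill below 0.01 N and contact force between the fingers and bulb3 above 0.2 N) or (z of bulb4 in the frame of throat above 0.012 m and contact force between bulb4 and mill below 0.01 N and contact force between the fingers and bulb4 above 0.2 N)).
It fails at once if the dish or the jar on the tray is pushed more than 20 mm from where it stood, or tipped over (distance of any of dish, jar from where it was at the start of the episode above 0.02 m or angle between any of dish, jar's own z axis and vertical above 0.5 rad).
It fails at once if something standing on the counter is moved more than 30 mm (distance of any of stomper, scoop, beaker, bottle, brush from where it was at the start of the episode above 0.03 m).
It also fails if it takes over 72 s, if anything falls off the work surface, if the arm or the gripper's body presses on something with over 40 N, if the wrist force passes 120 N, or if a joint passes its speed limit or range.

## Working session

There is one attempt and no reset: what is moved stays moved. The work goes in short steps, Python scripts to look and compute and a tool call to move; the robot and the scene stay as the last step left them, time stands still between calls to the robot, and variables do not carry over. Pictures are saved under pics/ and viewed, about 8 in all and at most 12, crops included, and the job is handed in when it is done.

Besides the shell and the picture viewer there is one more tool, called in YAML: its name, and indented under it one key for each argument. step_arm: Moves the arm, as the interface text tells. Its arguments: {"type":"object","properties":{"plan":{"type":"array"},"grip_force":{"type":"number"}},"required":["plan"]}

```bash
mkdir -p pics; cat > h.py <<'E'
import numpy as np, cv2
from workcell import manip, eyes, ticket
def ray(c,uv):
    K=np.array([[c['fx'],0,c['cx']],[0,c['fy'],c['cy']],[0,0,1.]])
    p=cv2.undistortPoints(np.array(uv,float).reshape(-1,1,2),K,np.array(c['distortion'],float)).reshape(-1,2)
    T=np.array(c['cam_to_world']); d=np.c_[p,np.ones(len(p))]@T[:3,:3].T
    return T[:3,3],d
def onz(c,uv,z):
    o,d=ray(c,uv); return o+d*((z-o[2])/d[:,2])[:,None]
def proj(c,P):
    K=np.array([[c['fx'],0,c['cx']],[0,c['fy'],c['cy']],[0,0,1.]]);T=np.linalg.inv(np.array(c['cam_to_world']))
    return cv2.projectPoints(np.array(P,float),cv2.Rodrigues(T[:3,:3])[0],T[:3,3],K,np.array(c['distortion'],float))[0].reshape(-1,2)
E
python3 - <<'E'
from h import *
for n in ("scene","top"):
    cv2.imwrite(f"pics/{n}0.png",eyes.get_image(n)); c=eyes.camera_model(n); print(n,np.round(c['cam_to_world'],3).tolist(),c['fx'])
s=manip.state();print(s['clock'],s['position'],np.round(s['tool_rot'],3).tolist(),s['finger_gap'])
E
```

```text
scene [[0.273, 0.648, -0.712, 1.379], [0.962, -0.17, 0.214, -0.237], [0.018, -0.743, -0.669, 0.929], [0.0, 0.0, 0.0, 1.0]] 440.2151239169235
top [[-0.024, -0.995, 0.098, 0.422], [-1.0, 0.022, -0.021, 0.021], [0.019, -0.098, -0.995, 1.827], [0.0, 0.0, 0.0, 1.0]] 536.0489633074409
0.1 [0.17001962 0.65269556 0.23045007] [[-0.0, 0.252, 0.968], [-0.002, 0.968, -0.252], [-1.0, -0.002, 0.0]] 0.0847859936133928
```

View pics/top0.png

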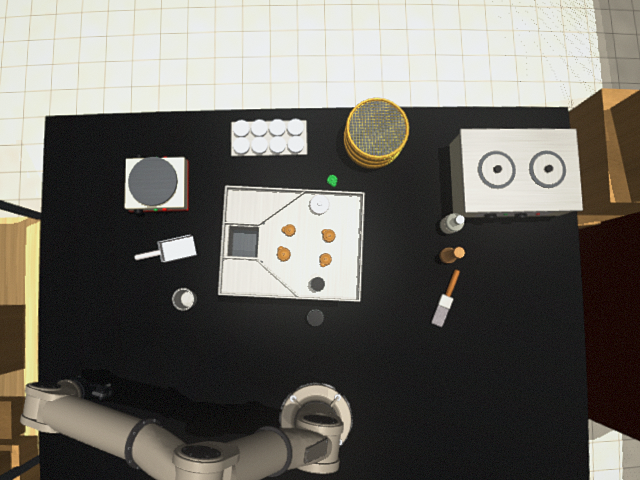

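View pics/scene0.png

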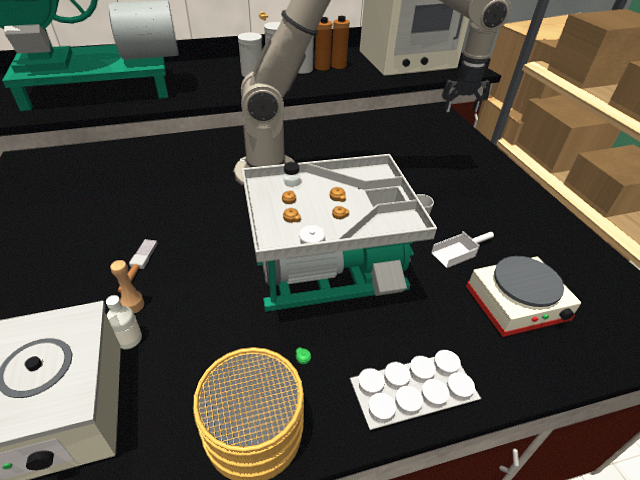

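Top view: there are four brown bulbs on the tray at (289,230), (284,254), (328,236) and (325,260). The dish is at (319,204) and the jar at (317,284). The look-alikes are a green bulb on the counter at (332,180) and a larger black-capped jar on the counter at (315,317). The throat is at (243,241), towards world +y. I choose the brown bulbs and will check them in a close crop.

```bash
python3 - <<'E'
from h import *
c=eyes.camera_model("top"); im=cv2.imread("pics/top0.png")
hsv=cv2.cvtColor(im,cv2.COLOR_BGR2HSV)
m=cv2.inRange(hsv,(5,120,60),(22,255,255)); m[:, :222]=0;m[:, 362:]=0;m[:190]=0;m[300:]=0
n,l,st,ce=cv2.connectedComponentsWithStats(m)
B=[(ce[i],st[i,4]) for i in range(1,n) if st[i,4]>20]
# throat: dark square ; tray corners by bright-quadrilateral
g=cv2.cvtColor(im,cv2.COLOR_BGR2GRAY); t=((g>110)*255).astype(np.uint8); t[:, :205]=0;t[:,375:]=0;t[:178]=0;t[310:]=0
t=cv2.morphologyEx(t,cv2.MORPH_CLOSE,np.ones((5,5)))
k=max(cv2.findContours(t,0,2)[0],key=cv2.contourArea); r=cv2.minAreaRect(k); bp=cv2.boxPoints(r); print(r); q=onz(c,bp,.283);print(np.round(q,3).tolist())
ctr=q.mean(0)[:2]
e=[q[1]-q[0],q[2]-q[1]];print([np.linalg.norm(v) for v in e])
L=max(e,key=np.linalg.norm)[:2]; y=L/np.linalg.norm(L); y*=np.sign(y[1]); x=np.array([y[1],-y[0]]); print('ctr',ctr,'y',y,'x',x, np.degrees(np.arctan2(y[1],y[0])))
for p,a in B:
    w=onz(c,[p],.266)[0,:2]; print(p.round(1),a,'world',w.round(3),'tray',round(x@(w-ctr),3),round(y@(w-ctr),3))
for nm,p,z in (('dish',(319,204),.28),('jar',(317,284),.307),('throat',(243,241),.255)):
    w=onz(c,[p],z)[0,:2]; print(nm,w.round(3),'tray',round(x@(w-ctr),3),round(y@(w-ctr),3))
cv2.imwrite("pics/crop.png",cv2.resize(im[175:330,205:380],None,fx=4,fy=4,interpolation=cv2.INTER_CUBIC))
E
```

```text
((291.4913024902344, 243.174560546875), (142.52197265625, 109.86275482177734), 2.862405300140381)
[[0.425, 0.275, 0.283], [0.744, 0.257, 0.283], [0.714, -0.159, 0.283], [0.395, -0.133, 0.283]]
[np.float64(0.3197974659468674), np.float64(0.41744040577541275)]
ctr [0.56928569 0.06019855] y [0.07169657 0.99742649] x [ 0.99742649 -0.07169657] 85.8885617543849
[288.6 229.7] 108 world [0.609 0.068] tray 0.039 0.011
[328.1 235. ] 126 world [ 0.591 -0.047] tray 0.029 -0.105
[283.1 253.4] 140 world [0.54  0.086] tray -0.031 0.023
[324.8 259.5] 114 world [ 0.519 -0.035] tray -0.043 -0.099
dish [ 0.681 -0.022] tray 0.117 -0.074
jar [ 0.448 -0.01 ] tray -0.116 -0.079
throat [0.58  0.204] tray 0.0 0.144
```

View pics/crop.png

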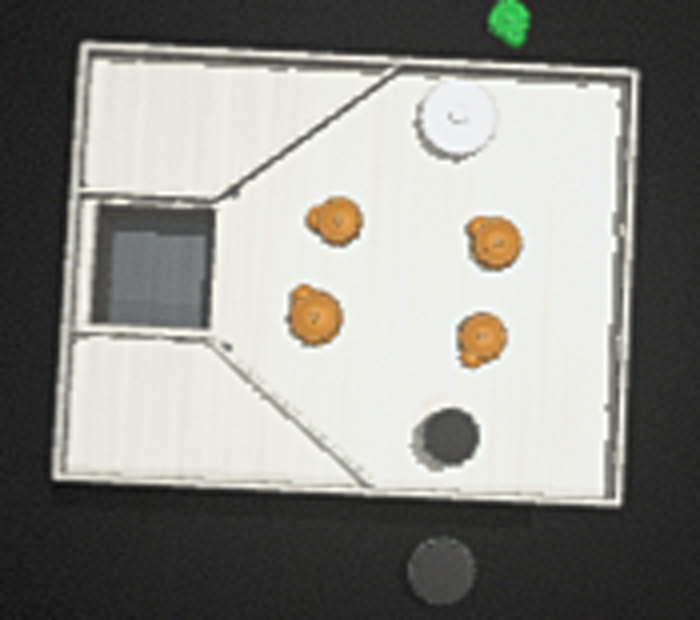

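The crop confirms four brown bulbs with buds. The short black-capped jar and the white dish are on the tray, and the green bulb and larger jar are off it. Tray frame: origin (0.569, 0.060), yaw about -4°. I'll push each bulb with the fingers part-closed, so the gap cradles it. First I go up, then arc over to the tray.

step_arm:
  plan:
    - [[-1, 0, 0, 0, 0, 0, 0.7], [-1, 0, 0, 0, 0, 0, 0.7], [-1, 0, 0, 0, 0, 0, 0.7], [0, -0.08, 1, 0.95, 0, 0, 0.7], [0, -0.08, 1, 0.95, 0, 0, 0.7], [0, -0.08, 1, 0.95, 0, 0, 0.7], [0, -0.08, 1, 0.95, 0, 0, 0.7], [0, -0.08, 1, 0.95, 0, 0, 0.7], [0, -0.08, 1, 0.95, 0, 0, 0.7], [0, -0.08, 1, 0.95, 0, 0, 0.7], [0, -0.08, 1, 0.95, 0, 0, 0.7], [0, -0.08, 1, 0.95, 0, 0, 0.7]]

```text
clock: 1.3
position: [0.5099, 0.3836, 0.3788]
tool_rot: [[-0.008, 0.847, 0.532], [-0.011, 0.532, -0.847], [-1.0, -0.013, 0.005]]
wrist_force: [0.3, 0.2, 0.2]
finger_gap: 0.0257
```

```bash
cat >> h.py <<'E'
O=np.array([.569,.060]); a=np.radians(-4); X=np.array([np.cos(a),np.sin(a)]); Y=np.array([-X[1],X[0]])
def go(tx,ty,tz):
    s=manip.state(); p=np.array(s['position']); R=np.array(s['tool_rot']); w=np.r_[O+X*tx+Y*ty,tz]
    d=p[:2]-O
    yaw=np.degrees(np.arctan2(R[1,1],R[0,1]))
    print('t',round(s['clock'],2),'tray',round(X@d,4),round(Y@d,4),'z',round(p[2],4),'gap',round(s['finger_gap'],3),'F',np.round(s['wrist_force'],1),
     'need tool(50mm)',np.round(R.T@(w-p)/.05,2),'turnx(5deg)',round((yaw+4)/5,2),'tilt',np.round(R[2],3))
E
python3 -c "
from h import *
go(.042,-.036,.33)"
```

```text
t 1.3 tray -0.0815 0.3187 z 0.3788 gap 0.026 F [0.3 0.2 0.2] need tool(50mm) [ 1.04 -2.17  7.18] turnx(5deg) 7.22 tilt [-1.    -0.013  0.005]
```

step_arm:
  plan:
    - [[0, 0.02, 0.95, 0.9, 0, 0, 0.7], [0, 0.02, 0.95, 0.9, 0, 0, 0.7], [0, 0.02, 0.95, 0.9, 0, 0, 0.7], [0, 0.02, 0.95, 0.9, 0, 0, 0.7], [0, 0.02, 0.95, 0.9, 0, 0, 0.7], [0, 0.02, 0.95, 0.9, 0, 0, 0.7], [0, 0.02, 0.95, 0.9, 0, 0, 0.7], [0, 0.02, 0.95, 0.9, 0, 0, 0.7], [0, 0, 0, 0, 0, 0, 0.7]]

```text
clock: 2.2
position: [0.6209, 0.0012, 0.3786]
tool_rot: [[-0.013, 0.994, -0.109], [-0.019, -0.109, -0.994], [-1.0, -0.011, 0.02]]
wrist_force: [0.7, -0.5, -0.3]
finger_gap: 0.0259
```

```bash
python3 -c "
from h import *
go(.042,-.036,.29)
cv2.imwrite('pics/w1.png',eyes.get_image('wrist'))"
```

```text
t 2.2 tray 0.0559 -0.055 z 0.3786 gap 0.026 F [ 0.7 -0.5 -0.3] need tool(50mm) [ 1.77 -0.27 -0.41] turnx(5deg) -0.45 tilt [-1.    -0.011  0.02 ]
```

View pics/w1.png

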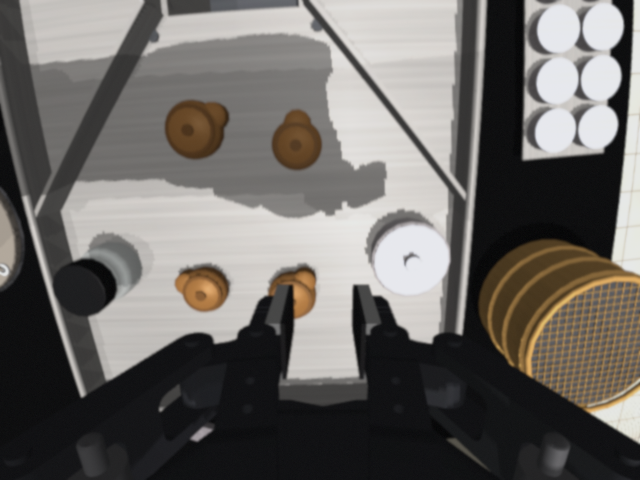

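The wrist view shows the four bulbs at (193,129), (297,144), (204,289) and (298,292). The jar is at left, the dish at right and the throat at top centre. The fingers are still above the tray, near the right-hand rear bulb. I'll cross-check the positions from this view.

```bash
python3 - <<'E'
from h import *
c=eyes.camera_model('wrist')
def tr(p,z):
    w=onz(c,p,z)[:,:2]-O; return np.round(np.c_[w@X,w@Y],3).tolist()
print('bulbs(rim)',tr([(193,129),(297,145),(204,289),(298,292)],.264))
print('throat near corners',tr([(166,13),(301,6)],.255))
print('plate starts', tr([(38,213),(464,197)],.283))
print('dish',tr([(410,258)],.28),'jar cap',tr([(85,287)],.307))
E
```

```text
bulbs(rim) [[-0.033, 0.028], [0.04, 0.014], [-0.041, -0.094], [0.034, -0.098]]
throat near corners [[-0.046, 0.106], [0.046, 0.105]]
plate starts [[-0.15, -0.024], [0.153, -0.023]]
dish [[0.118, -0.066]] jar cap [[-0.107, -0.072]]
```

step_arm:
  plan:
    - [[0.5, -0.27, -0.4, -0.45, 0, 0, 0.7], [0.7, 0, 0, 0, 0, 0, 0.7], [0.6, 0, 0, 0, 0, 0, 0.7], [0.4, 0, 0, 0, 0, 0, 0.7], [0, 0, 0, 0, 0, 0, 0.7]]

```text
clock: 2.75
position: [0.6076, 0.0323, 0.2635]
tool_rot: [[-0.014, 0.998, -0.053], [-0.013, -0.053, -0.999], [-1.0, -0.014, 0.014]]
wrist_force: [-0.3, 0.4, 0.4]
finger_gap: 0.0256
```

```bash
python3 -c "
from h import *
go(.042,-.036,.260)"
```

```text
t 2.75 tray 0.0404 -0.0249 z 0.2635 gap 0.026 F [-0.3  0.4  0.4] need tool(50mm) [0.07 0.03 0.22] turnx(5deg) 0.19 tilt [-1.    -0.014  0.014]
```

step_arm:
  plan:
    - [[0, 0, -0.2, 0, 0, 0, 0.7], [0, -0.05, -0.25, 0, 0, 0, 0.7], [0, -0.1, -0.25, 0, 0, 0, 0.7], [0, -0.1, -0.25, 0, 0, 0, 0.7], [0, -0.1, -0.25, 0, 0, 0, 0.7], [0, -0.1, -0.25, 0, 0, 0, 0.7], [0, -0.1, -0.25, 0, 0, 0, 0.7], [0, -0.1, -0.25, 0, 0, 0, 0.7], [0, -0.05, -0.25, 0, 0, 0, 0.7], [0, 0, -0.25, 0, 0, 0, 0.7]]

```text
clock: 3.75
position: [0.5784, 0.1702, 0.2681]
tool_rot: [[-0.007, 0.999, -0.049], [-0.009, -0.049, -0.999], [-1.0, -0.006, 0.009]]
wrist_force: [0.0, 0.3, 0.8]
finger_gap: 0.0254
```

```bash
python3 -c "
from h import *
go(0,.11,.260)
cv2.imwrite('pics/w2.png',eyes.get_image('wrist'))"
```

```text
t 3.75 tray 0.0016 0.1105 z 0.2681 gap 0.025 F [0.  0.3 0.8] need tool(50mm) [ 0.16 -0.03  0.01] turnx(5deg) 0.24 tilt [-1.    -0.006  0.009]
```

View pics/w2.png

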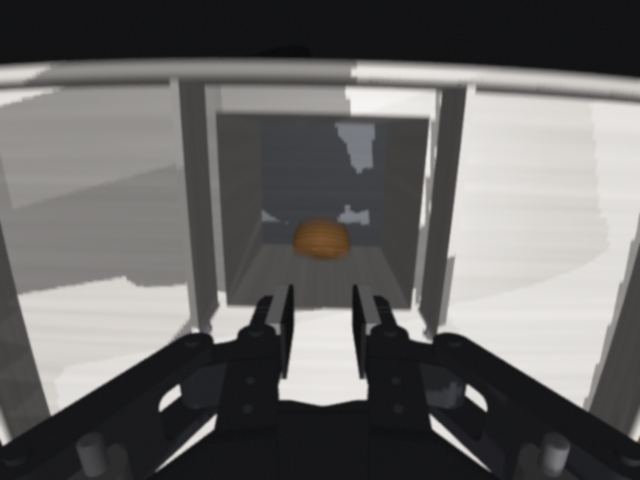

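The wrist view shows one bulb at the bottom of the throat, at (321,240). Next is the left front bulb.

step_arm:
  plan:
    - [[-0.7, 0, 0, 0.24, 0, 0, 0.7], [-0.5, 0, 0.2, 0, 0, 0, 0.7], [0, -0.2, 0.8, 0, 0, 0, 0.7], [0, -0.2, 0.8, 0, 0, 0, 0.7], [0, -0.2, 0.7, 0, 0, 0, 0.7], [0, -0.06, 0.3, 0, 0, 0, 0.7], [0, 0, 0, 0, 0, 0, 0.7]]

```text
clock: 4.5
position: [0.5354, 0.0361, 0.3293]
tool_rot: [[-0.01, 0.998, -0.062], [-0.01, -0.062, -0.998], [-1.0, -0.01, 0.01]]
wrist_force: [-0.3, 0.9, -0.6]
finger_gap: 0.0253
```

```bash
python3 -c "
from h import *
go(-.033,-.028,.260)"
```

```text
t 4.5 tray -0.0318 -0.0262 z 0.3293 gap 0.025 F [-0.3  0.9 -0.6] need tool(50mm) [ 1.39 -0.01  0.02] turnx(5deg) 0.08 tilt [-1.   -0.01  0.01]
```

step_arm:
  plan:
    - [[0.6, 0, 0, 0, 0, 0, 0.7], [0.5, 0, 0, 0, 0, 0, 0.7], [0.3, 0, 0, 0, 0, 0, 0.7], [0.02, 0, -0.2, 0, 0, 0, 0.7], [0.02, 0.05, -0.3, 0, 0, 0, 0.7], [0.02, 0.1, -0.3, 0, 0, 0, 0.7], [0.02, 0.1, -0.3, 0, 0, 0, 0.7], [0.02, 0.1, -0.3, 0, 0, 0, 0.7], [0.02, 0.1, -0.3, 0, 0, 0, 0.7], [0.02, 0.1, -0.3, 0, 0, 0, 0.7], [0.02, 0.05, -0.3, 0, 0, 0, 0.7], [0.02, 0, -0.3, 0, 0, 0, 0.7]]

```text
clock: 5.7
position: [0.5826, 0.1816, 0.2541]
tool_rot: [[0.001, 0.998, -0.056], [-0.01, -0.056, -0.998], [-1.0, 0.001, 0.01]]
wrist_force: [-0.6, 0.5, -0.3]
finger_gap: 0.0258
```

```bash
python3 -c "
from h import *
go(.0,.11,.260)
im=eyes.get_image('wrist');cv2.imwrite('pics/w3.png',im)
m=cv2.inRange(cv2.cvtColor(im,cv2.COLOR_BGR2HSV),(5,120,30),(22,255,255))
n,l,s,c=cv2.connectedComponentsWithStats(m);print([(c[i].round(),s[i]) for i in range(1,n) if s[i,4]>60])"
```

```text
t 5.7 tray 0.0051 0.1222 z 0.2541 gap 0.026 F [-0.6  0.5 -0.3] need tool(50mm) [-0.11 -0.1   0.24] turnx(5deg) 0.15 tilt [-1.     0.001  0.01 ]
[(array([329., 190.]), array([ 290,  145,   82,   92, 4518], dtype=int32))]
```

View pics/w3.png

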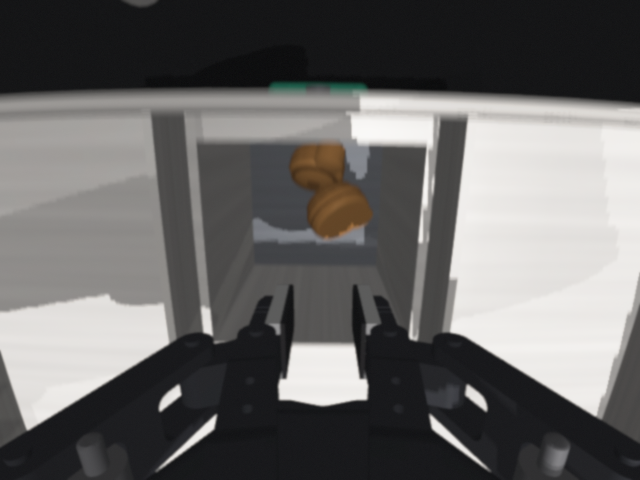

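Two bulbs lie in the throat, at (318,163) and (340,208). Now the rear right one.

step_arm:
  plan:
    - [[-0.9, 0, 0, 0.15, 0, 0, 0.7], [-0.6, 0, 0.2, 0, 0, 0, 0.7], [0, 0.1, 0.8, 0, 0, 0, 0.7], [0, 0.1, 0.8, 0, 0, 0, 0.7], [0, 0.1, 0.8, 0, 0, 0, 0.7], [0, 0.1, 0.8, 0, 0, 0, 0.7], [0, 0.1, 0.8, 0, 0, 0, 0.7], [0, 0.05, 0.8, 0, 0, 0, 0.7], [0, 0, 0.5, 0, 0, 0, 0.7], [0, 0, 0, 0, 0, 0, 0.7]]

```text
clock: 6.75
position: [0.596, -0.0784, 0.3305]
tool_rot: [[-0.001, 0.999, -0.039], [-0.001, -0.039, -0.999], [-1.0, -0.001, 0.001]]
wrist_force: [0.3, -0.9, -0.0]
finger_gap: 0.0257
```

```bash
python3 -c "
from h import *
go(.031,-.150,.260)"
```

```text
t 6.75 tray 0.0366 -0.1361 z 0.3305 gap 0.026 F [ 0.3 -0.9 -0. ] need tool(50mm) [ 1.41 -0.12  0.27] turnx(5deg) 0.35 tilt [-1.    -0.001  0.001]
```

step_arm:
  plan:
    - [[0.2, -0.12, 0.27, 0.35, 0, 0, 0.7], [0.5, 0, 0, 0, 0, 0, 0.7], [0.4, 0, 0, 0, 0, 0, 0.7], [0.28, 0, 0, 0, 0, 0, 0.7], [0, 0, -0.2, 0, 0, 0, 0.7], [0.01, 0, -0.25, 0, 0, 0, 0.7], [0.01, -0.02, -0.3, 0, 0, 0, 0.7], [0.01, -0.04, -0.3, 0, 0, 0, 0.7], [0.01, -0.04, -0.3, 0, 0, 0, 0.7], [0.01, -0.04, -0.3, 0, 0, 0, 0.7]]

```text
clock: 7.75
position: [0.5882, 0.0058, 0.2559]
tool_rot: [[0.001, 0.998, -0.068], [0.004, -0.068, -0.998], [-1.0, 0.001, -0.004]]
wrist_force: [0.2, -0.2, 0.1]
finger_gap: 0.0254
```

```bash
python3 -c "
from h import *
go(.0,.115,.262)
im=eyes.get_image('wrist');cv2.imwrite('pics/w4.png',im)"
```

```text
t 7.75 tray 0.0229 -0.0528 z 0.2559 gap 0.025 F [ 0.2 -0.2  0.1] need tool(50mm) [-0.11 -0.45 -3.36] turnx(5deg) 0.02 tilt [-1.     0.001 -0.004]
```

View pics/w4.png

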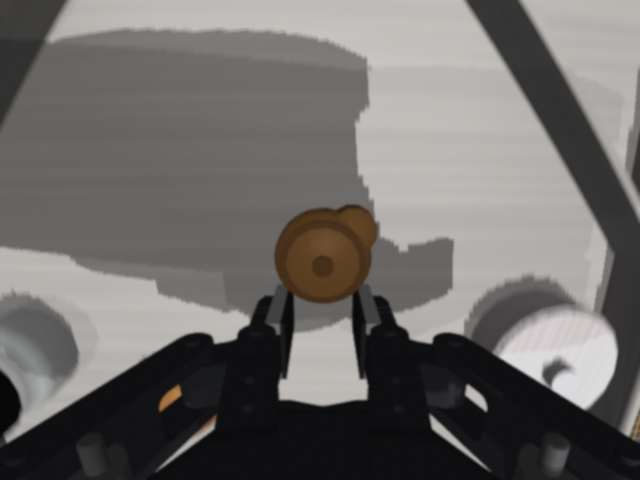

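The bulb sits squarely in the cradle at (323,255), with the dish at right and the jar at left undisturbed. Continuing to the throat, lifting a little.

step_arm:
  plan:
    - [[-0.05, -0.04, -0.25, 0, 0, 0, 0.7], [-0.01, -0.05, -0.3, 0, 0, 0, 0.7], [-0.01, -0.05, -0.3, 0, 0, 0, 0.7], [-0.01, -0.05, -0.3, 0, 0, 0, 0.7], [-0.01, -0.05, -0.3, 0, 0, 0, 0.7], [-0.01, -0.05, -0.3, 0, 0, 0, 0.7], [-0.01, -0.05, -0.3, 0, 0, 0, 0.7], [-0.01, -0.05, -0.3, 0, 0, 0, 0.7], [-0.01, -0.05, -0.3, 0, 0, 0, 0.7], [0, 0, -0.3, 0, 0, 0, 0.7], [0, 0, -0.3, 0, 0, 0, 0.7]]

```text
clock: 8.9
position: [0.5763, 0.189, 0.2696]
tool_rot: [[0.008, 0.998, -0.061], [0.011, -0.061, -0.998], [-1.0, 0.007, -0.011]]
wrist_force: [0.1, 0.6, 1.4]
finger_gap: 0.0258
```

```bash
python3 -c "
from h import *
go(-.041,-.15,.330)
im=eyes.get_image('wrist');cv2.imwrite('pics/w5.png',im)"
```

```text
t 8.9 tray -0.0017 0.1292 z 0.2696 gap 0.026 F [0.1 0.6 1.4] need tool(50mm) [-1.27 -0.82  5.56] turnx(5deg) 0.1 tilt [-1.     0.007 -0.011]
```

View pics/w5.png

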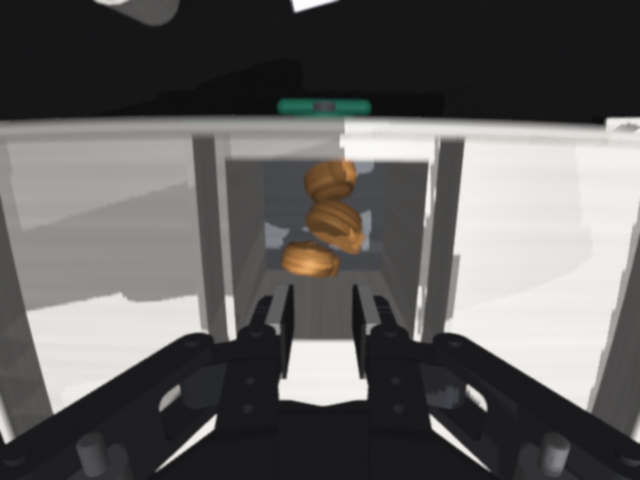

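Three bulbs are in the throat, at (330,180), (335,222) and (310,260). Now the last one.

step_arm:
  plan:
    - [[-0.8, 0, 0, 0.1, 0, 0, 0.7], [-0.5, 0, 0.2, 0, 0, 0, 0.7], [0, -0.13, 0.8, 0, 0, 0, 0.7], [0, -0.13, 0.8, 0, 0, 0, 0.7], [0, -0.13, 0.8, 0, 0, 0, 0.7], [0, -0.13, 0.8, 0, 0, 0, 0.7], [0, -0.13, 0.8, 0, 0, 0, 0.7], [0, -0.13, 0.8, 0, 0, 0, 0.7], [0, 0, 0.7, 0, 0, 0, 0.7], [0, 0, 0, 0, 0, 0, 0.7]]

```text
clock: 9.95
position: [0.5177, -0.0971, 0.3329]
tool_rot: [[0.009, 0.998, -0.063], [0.009, -0.063, -0.998], [-1.0, 0.008, -0.009]]
wrist_force: [-0.0, -0.2, -0.3]
finger_gap: 0.0255
```

```bash
python3 -c "
from h import *
go(-.042,-.150,.261)"
```

```text
t 9.95 tray -0.0402 -0.1603 z 0.3329 gap 0.025 F [-0.  -0.2 -0.3] need tool(50mm) [ 1.44 -0.05 -0.19] turnx(5deg) 0.08 tilt [-1.     0.008 -0.009]
```

step_arm:
  plan:
    - [[0.5, -0.05, -0.1, 0.08, 0, 0, 0.7], [0.5, 0, 0, 0, 0, 0, 0.7], [0.36, 0, 0, 0, 0, 0, 0.7], [0.04, 0, -0.1, 0, 0, 0, 0.7], [0, 0, -0.25, 0, 0, 0, 0.7], [0, 0, -0.3, 0, 0, 0, 0.7], [0, 0.03, -0.3, 0, 0, 0, 0.7], [0, 0.05, -0.3, 0, 0, 0, 0.7], [0, 0.05, -0.3, 0, 0, 0, 0.7], [0, 0.05, -0.3, 0, 0, 0, 0.7]]

```text
clock: 10.95
position: [0.5368, 0.0089, 0.2685]
tool_rot: [[0.018, 0.997, -0.074], [0.011, -0.074, -0.997], [-1.0, 0.017, -0.012]]
wrist_force: [0.5, 0.2, -0.6]
finger_gap: 0.0258
```

```bash
python3 -c "
from h import *
go(.0,.115,.262)
im=eyes.get_image('wrist');cv2.imwrite('pics/w6.png',im)"
```

```text
t 10.95 tray -0.0285 -0.0532 z 0.2685 gap 0.026 F [ 0.5  0.2 -0.6] need tool(50mm) [ 0.18  0.55 -3.36] turnx(5deg) -0.05 tilt [-1.     0.017 -0.012]
```

View pics/w6.png

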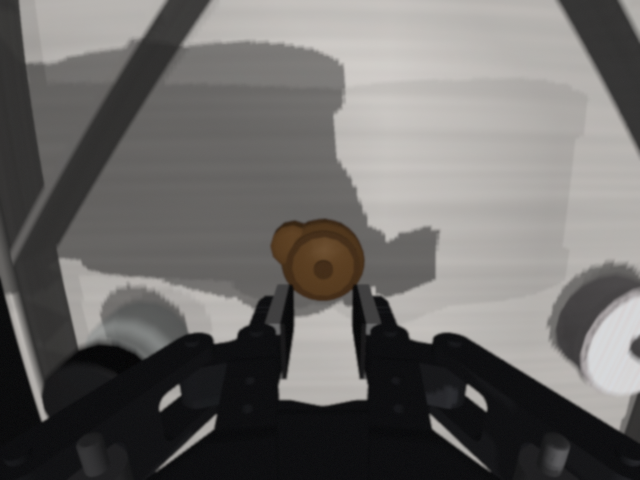

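The last bulb is cradled at (322,258). The tips have risen to 13 mm above the floor, so I lower them while pushing.

step_arm:
  plan:
    - [[0.13, 0.03, -0.2, 0, 0, 0, 0.7], [0.02, 0.06, -0.3, 0, 0, 0, 0.7], [0.01, 0.06, -0.3, 0, 0, 0, 0.7], [0.01, 0.06, -0.3, 0, 0, 0, 0.7], [0.01, 0.06, -0.3, 0, 0, 0, 0.7], [0.01, 0.06, -0.3, 0, 0, 0, 0.7], [0.01, 0.06, -0.3, 0, 0, 0, 0.7], [0.01, 0.06, -0.3, 0, 0, 0, 0.7], [0, 0.06, -0.3, 0, 0, 0, 0.7], [0, 0, -0.3, 0, 0, 0, 0.7], [0, 0, -0.3, 0, 0, 0, 0.7], [-0.8, 0, 0, 0, 0, 0, 0.7]]

```text
clock: 12.2
position: [0.5761, 0.1706, 0.3025]
tool_rot: [[0.014, 0.997, -0.074], [-0.007, -0.074, -0.997], [-1.0, 0.014, 0.006]]
wrist_force: [1.3, 0.6, 1.0]
finger_gap: 0.0259
```

```bash
python3 -c "
from h import *
go(.0,.115,.262)
im=eyes.get_image('wrist');cv2.imwrite('pics/w7.png',im)"
```

```text
t 12.2 tray -0.0007 0.1109 z 0.3025 gap 0.026 F [1.3 0.6 1. ] need tool(50mm) [ 0.81  0.   -0.09] turnx(5deg) -0.05 tilt [-1.     0.014  0.006]
```

View pics/w7.png

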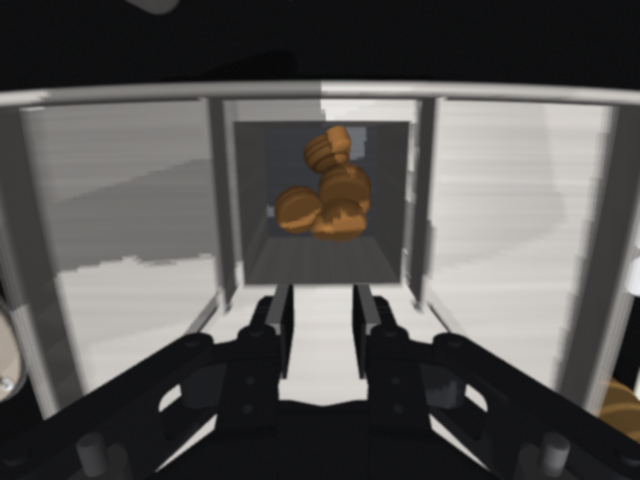

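All four bulbs lie in the neck, at (325,150), (345,188), (298,210) and (340,220). I'll retreat upward and check the dish, the jar and the counter.

step_arm:
  plan:
    - [[-1, 0, 0, 0, 0, 0, 0.7], [-1, 0, 0, 0, 0, 0, 0.7], [0, 0, -1, 0, 0, 0, 0.7], [0, 0, -1, 0, 0, 0, 0.7], [0, 0, -1, 0, 0, 0, 0.7], [0, 0, -1, 0, 0, 0, 0.7], [0, 0, -1, 0, 0, 0, 0.7], [0, 0, 0, 0, 0, 0, 0.7], [0, 0, 0, 0, 0, 0, 0.7], [0, 0, 0, 0, 0, 0, 0.7]]

```text
clock: 13.25
position: [0.5909, 0.4334, 0.4086]
tool_rot: [[0.023, 0.998, -0.065], [0.008, -0.065, -0.998], [-1.0, 0.022, -0.009]]
wrist_force: [-1.3, 0.3, -1.7]
finger_gap: 0.0255
```

```bash
python3 - <<'E'
from h import *
im=eyes.get_image('top');cv2.imwrite('pics/top1.png',im);a=cv2.imread('pics/top0.png')
d=cv2.absdiff(im,a).max(2)
for n,(u,v) in dict(dish=(319,204),jar=(317,284),scoop=(165,250),beaker=(184,299),stomper=(452,255),bottle=(452,224),brush=(446,298)).items():
    print(n,(d[v-22:v+22,u-22:u+22]>60).sum())
print(manip.state()['joint_vel'])
E
```

```text
dish 0
jar 45
scoop 347
beaker 588
stomper 0
bottle 0
brush 0
[ 0.01366853 -0.01846676  0.01409029  0.00724543  0.00834194 -0.00021863
  0.00190354]
```

View pics/top1.png

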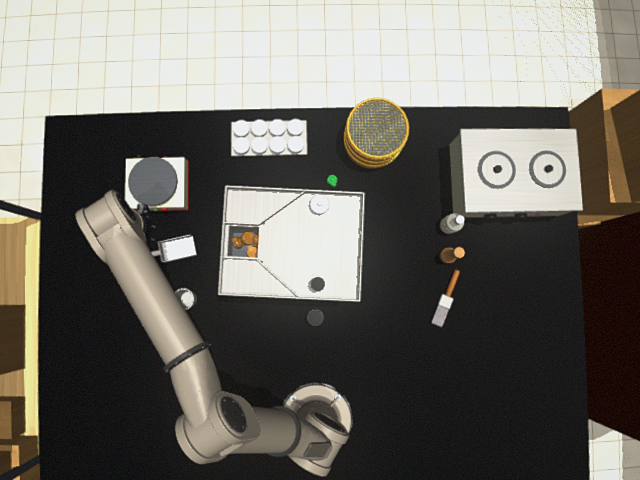

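All four bulbs are in the throat at (243,241), and the dish and jar stand at their original pixels. The differences at the scoop and beaker come from the arm hiding parts of them. Both are still in place and no contact was felt.

```bash
python3 -c "
from h import *
print(ticket.job_done())"
```

```text
the job is handed in; nothing more can be done
None
```

All four brown turmeric bulbs are down the throat, and I handed the job in at about 13 s on the robot's clock. I slid each one along the tray in the gap between the part-closed fingers and lifted none of them.

**Bulbs:** The last wrist and top views show all four inside the neck. I didn't measure how deep they lie; the wrist view shows them near the gate at the bottom.

**Dish and jar:** In the top view the dish area matched the start image. Around the jar 45 pixels changed, which I put down to the bulb that was beside it.

**Counter:** The stomper, bottle and brush areas showed no change. At the scoop and beaker the check showed large differences (347 and 588 pixels) because the arm hid part of each. Their visible parts look unmoved, and the wrist force readings stayed below about 2.5 N.

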